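Point out the open reagent bottle and its cap

ROBOT

A 6-joint arm with a two-finger parallel gripper is mounted at the origin on the work surface. World frame = base frame: x ahead of the robot, y to its left, z up, the work surface at z = 0. Lengths are in m, angles in rad, forces in N, time in s.
With the tool pointing down it reaches from about 0.35 to 0.875 m from the base axis. Payload 4.2 kg.
Tool frame: the origin (TCP) lies between the finger pads, 19 mm behind the fingertips; this is the grasp point; z points along the fingers, y is the line along which they close (so a half turn about z gives the same grasp; the last joint's range is limited). The gripper opens to 87 mm and grips with 3 to 60 N. Pads are 19 mm wide; open, the fingers measure 117 mm over their backs; the gripper's body (75 mm by 190 mm) begins 51 mm behind the grasp point.
Start: joints at [1.592, 0.385, 0.008, 0, -1.194, -0.259], TCP at [0.147, 0.607, 0.241] pointing down, gripper open.
Joint ranges: [-3.14, 3.14], [-1.21, 2.06], [-1.07, 1.41], [-3.16, 2.05], [-2.99, -0.16], [-3.1, 3.1]. Speed limits (rad/s): [2.79, 2.79, 3.14, 3.14, 3.14, 3.14].

INTERFACE

Orientations are given as [roll, pitch, yaw] about the fixed x, y, z axes, in that order (R = Rz(yaw) Ry(pitch) Rx(roll)).
In Python, from station import arm gives the robot as it stands.
- The arm moves only by the shell command python3 -m inch 'ROWS' [OPENING]. ROWS is a JSON object of lists of equal length, an entry for each row: "slide": the shift along the tool's x, y, z in mm, a list of three; "spin": the turn about the tool's z in rad. A call has exactly 8 rows; each row shifts and turns the commanded pose from where the row before left it, along the tool's axes as they then stand; what a row does not reach is not made up. A row lasts 1/10 s, in which the tool goes at most 50 mm and 8.59 degrees, less where a joint would pass 70% of its speed; a pose out of reach is approached as far as the arm can. A call with a gripper value outside its range is refused whole. OPENING is the finger opening in mm, from 0 to 87, set as the call begins (- or left out, the last holds). The fingers move at their own pace and stop on an object; the grip force is fixed at half the most. Time passes only in rows, so rows that do not move let the fingers close, or fill a call up. It gives the time, the measured TCP pose, the force, the opening and the grip force at its end, in the units of the state.
- arm.get_state(): the state, without advancing time (a new reading comes with each control period).
- arm.read_camera(name): name is "side" or "top"; returns a dict with "img" (420x560x3 uint8, blue, green, red), "intrinsics" (3x3 intrinsics, pixels), "R" (3x3) and "t" (3): a world point X has camera coordinates R X + t. Camera axes: x right, y down, z forward; pixel columns grow to the right and rows downward; lengths in m; the calibration is good to about 2 mm. A picture is of the moment at which its call begins. There is no depth.
- arm.close_job(): hands the job in; it is judged then, once.
Trained networks look in a picture, given as the dict that the camera call returned (one of the last four; its "shot" number tells which), for a name from the list of things; names that differ only in an ending like _2 or _b are one class to them, and where a whole thing is asked for, a point or a joint stands for the part that bears it (a point fixed in the world has none). Each returns a list of dicts, best first, with "conf" (0 to 1); they miss things now and then, are a little off and sometimes report something else, mostly with a low value. They report only what shows in the picture. A call takes as long as a camera call. They do not tell look-alikes from the thing itself.
- arm.spot_in(picture, label): "xy" ([column, row] as shares, 0 to 1, of the picture: columns of its width, rows of its height, amid what is visible of it).
- arm.cut_out(picture, label): "mask" (420x560 bool, what is visible of it) and "xy" ([column, row] as shares, 0 to 1, of the picture: columns of its width, rows of its height, amid what is visible of it).
- arm.tip_of(picture, label): "xy" ([column, row] as shares, 0 to 1, of the picture: columns of its width, rows of its height: a listed point, or the origin of a listed thing).
The state is a dict: "time_s": time; "qpos": joint angles; "joint_velocities": joint speeds; "effort": joint torques, N m; "ee_pos": TCP position; "eef_rot": TCP orientation; "contact_force": force on the tool from outside, world axes, zero at the start; "wrist_torque": the same for the moment, N m; "opening": finger opening in m; "grip_force": force on a finger pad.
Only numpy, scipy, OpenCV 4.12 (cv2) and the standard library are available. Lean on these libraries where they do the work, as an engineer would, in place of code of your own. Each camera call takes 0.05 s, during which the arm holds its last target. There are 200 camera calls.

TASK

A colleague watching the lab bench has to be shown which reagent bottle was left open: press the intercom's call button fully down and let it come back up, then point from above at the mouth of the bottle without a cap, with the fingertips one to five centimetres over its centre, and stay there for two seconds or more. Then point in the same way, for as long, at the loose cap that fits this bottle (the larger of the two lying on the bench) and finish there, still pointing and touching nothing. Do not touch the bottles, the caps or the tube rack, and do not point at or pass low over any other bottle or cap.

Things in the scene. Friction and masses are not known exactly. Their poses are not given: they have to be found in the camera images.
- open_bottle: white plastic reagent bottle, round body 56 mm across and 78 mm tall, shoulder, then an open threaded neck 38 mm across (wall 3 mm, dark inside); 115 mm tall in all, no cap, loose. Origin: centre of its underside, z up. It stands in a row across the bench with the two capped bottles, in any order.
- open_mouth (a point): centre of the open bottle's mouth, at the rim's height, 115 mm above the bench
- capped_bottle_a: white plastic reagent bottle, round body 56 mm across and 78 mm tall, shoulder, then a ribbed white screw cap 44 mm across; 120 mm tall in all, loose. Origin: centre of its underside. To be left alone.
- capped_bottle_b: same as capped_bottle_a. To be left alone.
- capped_bottle_a_top (a point): centre of the top of the cap of capped_bottle_a
- capped_bottle_b_top (a point): centre of the top of the cap of capped_bottle_b
- large_cap: loose ribbed white screw cap lying flat on the bench, closed side up, 44 mm across, 25 mm tall, the same as on the capped bottles. Origin: centre of its underside. It lies nearer the robot than the bottles.
- large_cap_top (a point): centre of the top of the large cap, 25 mm above the bench
- small_cap: loose ribbed white cap of another container, 24 mm across, 18 mm tall, lying flat nearer the robot than the bottles. Origin: centre of its underside. To be left alone.
- small_cap_top (a point): centre of the top of the small cap, 18 mm above the bench
- intercom: flat grey desk intercom, 100 by 100 by 30 mm, fixed to the bench on the robot's right (-y), with dark speaker slots in the half farther from the robot and the call button in the nearer half. Origin: centre of its underside, x along it from button to slots, z up.
- call_top (a point): centre of the top face of the call button, a round white button 30 mm across in a black housing on the intercom, 22 mm from its centre towards the robot; the top face stands 52 mm above the bench when up; press it straight down; the point moves down with the button
- call (a joint): travel of the call button in m: 0 up, 0.006 fully down; a spring of about 5 N at full travel brings it back; it counts as pressed beyond 0.0045
- tube_rack: orange tube rack, 200 by 80 by 75 mm, with capped tubes up to 115 mm high, fixed to the bench on the robot's left (+y). Origin: centre of its underside, long side along its x. To be left alone.
Not all that is in view belongs to the job. Of the things shaped like the intercom, the grey one is meant.

How it is judged:
By the outcome, as a careful person would: the job done as asked, in the order asked, and still so for the second after the job is handed in, with the robot touching nothing.
It also fails if it takes over 51 s, if anything falls off the work surface, if the arm or the gripper's body presses on something with over 40 N, if the wrist force passes 120 N, or if a joint passes its speed limit or range.

## Working session

There is one attempt and no reset: what is moved stays moved. The work goes in short steps, Python scripts to look and compute and a shell command to move; the robot and the scene stay as the last step left them, time stands still between calls to the robot, and variables do not carry over. Pictures are saved under pics/ and viewed, at most 10 in all, crops included, and the job is handed in when it is done.

```bash
mkdir -p pics; cat > h.py <<'E'
from station import arm
import numpy as np, cv2
def ray(p,xy,z):
    h,w=p["img"].shape[:2]
    K=np.array(p["intrinsics"]);R=np.array(p["R"]);t=np.array(p["t"])
    d=R.T@np.linalg.solve(K,[xy[0]*w,xy[1]*h,1]);c=-R.T@t
    return c+d*(z-c[2])/d[2]
Z={"open_mouth":.115,"capped_bottle_a_top":.12,"large_cap_top":.025,"small_cap_top":.018,"call_top":.052,"open_bottle":0,"intercom":0,"tube_rack":0}
E
python3 - <<'E'
from h import *
np.set_printoptions(precision=3,suppress=True)
s=arm.get_state();print(s["time_s"],s["ee_pos"],s["eef_rot"])
for n in("top","side"):
    p=arm.read_camera(n);cv2.imwrite(f"pics/{n}0.png",p["img"])
    for l,z in Z.items():
        for d in arm.tip_of(p,l)[:4]:
            print(n,l,round(d["conf"],2),np.array(d["xy"])*[560,420],ray(p,d["xy"],z))
E
```

```text
0.0 [0.147 0.607 0.24 ] [ 3.139 -0.    -0.238]
top open_mouth 0.61 [220.304 172.2  ] [0.633 0.127 0.115]
top capped_bottle_a_top 0.72 [298.48  170.898] [ 0.641 -0.104  0.12 ]
top large_cap_top 0.54 [289.072 239.484] [ 0.449 -0.083  0.025]
top large_cap_top 0.22 [210.504 245.28 ] [0.426 0.158 0.025]
top small_cap_top 0.48 [209.888 244.314] [0.429 0.161 0.018]
top call_top 0.6 [362.096 228.186] [ 0.484 -0.305  0.052]
top call_top 0.48 [411.096 249.018] [ 0.424 -0.453  0.052]
top call_top 0.44 [361.088 280.308] [ 0.326 -0.299  0.052]
top open_bottle 0.58 [223.776 182.49 ] [0.632 0.128 0.   ]
top intercom 0.94 [410.312 246.792] [ 0.437 -0.467  0.   ]
top intercom 0.74 [361.816 275.016] [ 0.345 -0.312  0.   ]
top intercom 0.68 [361.088 226.59 ] [ 0.498 -0.312  0.   ]
top intercom 0.64 [343.224 174.888] [ 0.666 -0.256  0.   ]
top tube_rack 0.71 [156.184 207.102] [0.546 0.338 0.   ]
side open_mouth 0.98 [272.496 151.62 ] [0.631 0.133 0.115]
side capped_bottle_a_top 0.57 [331.52  205.296] [ 0.638 -0.12   0.12 ]
side large_cap_top 0.6 [262.808 249.9  ] [ 0.46  -0.078  0.025]
side small_cap_top 0.68 [288.008 187.404] [0.643 0.073 0.018]
side small_cap_top 0.6 [264.88  261.996] [ 0.447 -0.108  0.018]
side small_cap_top 0.59 [209.328 204.792] [0.426 0.141 0.018]
side call_top 0.64 [367.808 256.998] [ 0.648 -0.258  0.052]
side call_top 0.59 [321.384 306.18 ] [ 0.472 -0.304  0.052]
side call_top 0.46 [346.08  372.582] [ 0.42  -0.456  0.052]
side call_top 0.42 [269.192 333.606] [ 0.338 -0.294  0.052]
side open_bottle 0.88 [272.72  181.188] [0.63  0.134 0.   ]
side intercom 0.95 [372.176 268.59 ] [ 0.664 -0.266  0.   ]
side intercom 0.84 [332.528 313.782] [ 0.503 -0.311  0.   ]
side intercom 0.71 [357.784 377.706] [ 0.452 -0.463  0.   ]
side tube_rack 0.65 [213.08  150.612] [0.552 0.351 0.   ]
```

View pics/top0.png

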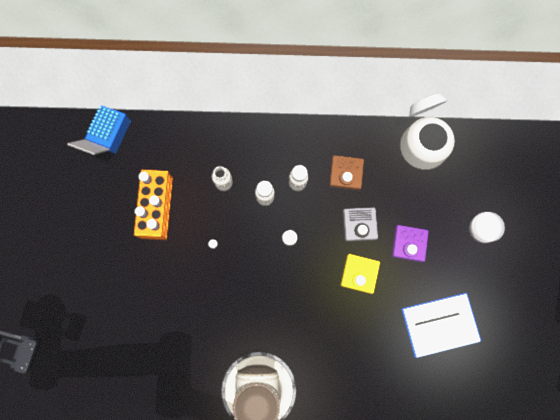

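View pics/side0.png

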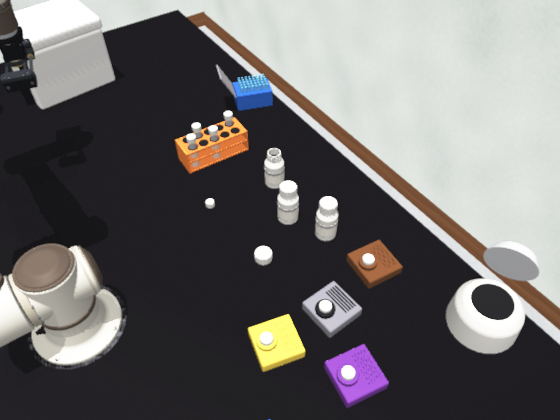

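The top view shows the grey intercom at (361,225), with its button at (362,229). The brown, purple and yellow ones are decoys. In the bottle row, the leftmost at (221,172) has a dark, open mouth, while (265,187) and (299,172) are capped. The loose caps are a small one at (212,244) and a large one at (290,238). I'll confirm this in a crop and refine the positions.

```bash
python3 - <<'E'
from h import *
np.set_printoptions(precision=4,suppress=True)
P={n:arm.read_camera(n) for n in("top","side")}
c=P["top"]["img"][155:265,195:385];c=cv2.resize(c,None,fx=4,fy=4,interpolation=3)
s=P["side"]["img"][140:335,190:370];s=cv2.resize(s,(406,440),interpolation=3)
cv2.imwrite("pics/crop.png",np.hstack([c[:,:760]])); cv2.imwrite("pics/crop2.png",s)
# near-white blobs: centroid at top-face / mid heights
for n,pts in {"top":{"call":(362,229,.052),"large":(290,238,.0125),"small":(212,244,.009)},"side":{"call":(325,307,.052),"large":(263,255,.0125),"small":(210,203,.009)}}.items():
    p=P[n];g=p["img"].min(2)
    for k,(x,y,z) in pts.items():
        m=(g>170).astype(np.uint8);N,L,st,ce=cv2.connectedComponentsWithStats(m)
        i=min(range(1,N),key=lambda j:np.hypot(*(ce[j]-[x,y])))
        print(n,k,ce[i],st[i],ray(p,(ce[i]+.5)/[560,420],z))
def show(x):
    for n in P:
        p=P[n];u=np.array(p["intrinsics"])@(np.array(p["R"])@np.array(x)+p["t"]);print(n,x,u[:2]/u[2])
for x in([.632,.130,.115],[.632,.13,0],[.48,-.304,.052],[.455,-.081,.025]):show(x)
E
```

```text
top call [362.325  229.4125] [358 225  10  10  80] [ 0.4792 -0.3067  0.052 ]
top large [289.3466 237.1932] [282 230  15  15 176] [ 0.456  -0.0856  0.0125]
top small [212.3621 243.3448] [208 240   9   8  58] [0.4322 0.1534 0.009 ]
side call [330.1485 307.682 ] [303 282  58  50 956] [ 0.4863 -0.3194  0.052 ]
side large [262.6475 253.6721] [254 246  18  19 244] [ 0.4584 -0.0818  0.0125]
side small [209.3492 201.7778] [205 198   9  10  63] [0.4348 0.1561 0.009 ]
top [0.632, 0.13, 0.115] [219.2897 172.5949]
side [0.632, 0.13, 0.115] [273.2728 152.0633]
top [0.632, 0.13, 0] [223.2937 182.3415]
side [0.632, 0.13, 0] [273.9083 181.7582]
top [0.48, -0.304, 0.052] [361.9372 229.6383]
side [0.48, -0.304, 0.052] [324.1978 304.6193]
top [0.455, -0.081, 0.025] [288.5114 237.4326]
side [0.455, -0.081, 0.025] [261.6982 251.5926]
```

View pics/crop.png

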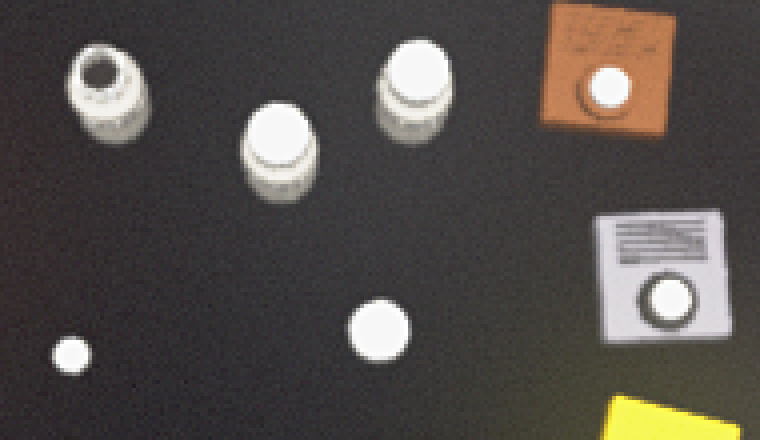

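View pics/crop2.png

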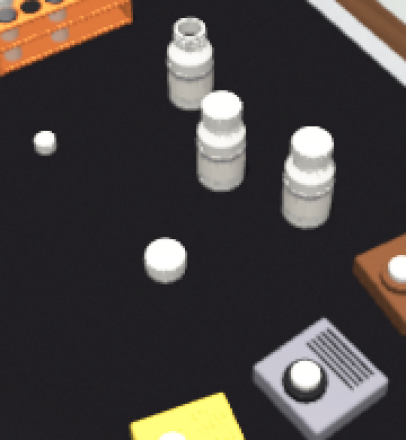

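The crop confirms three things. The bottle at about (220,172) has a dark open neck, the cap at (290,238) is the larger one, and the grey intercom's button is at (362,229). Estimated positions are button (.480,-.307), mouth (.632,.129) and large cap (.457,-.083). I'll close the fingers and travel high.

```bash
python3 -m inch '{"slide":[[21,24,0],[21,24,0],[21,24,0],[21,24,0],[21,24,0],[21,24,0],[21,24,0],[21,24,0]],"spin":[0,0,0,0,0,0,0,0]}' 0
python3 -m inch '{"slide":[[21,24,0],[21,24,0],[21,24,0],[21,24,0],[21,24,0],[21,24,0],[21,24,0],[21,24,0]],"spin":[0,0,0,0,0,0,0,0]}'
```

```text
time_s: 1.8
ee_pos: [0.2657, 0.38, 0.2415]
eef_rot: [-3.141, -0.0, -0.238]
contact_force: [0.6, -0.3, -0.2]
opening: 0.031
grip_force: 0.0
time_s: 2.6
ee_pos: [0.3837, 0.1539, 0.2416]
eef_rot: [-3.141, -0.001, -0.237]
contact_force: [0.1, 0.1, 0.3]
opening: 0.0005
grip_force: 0.0
```

```bash
python3 -m inch '{"slide":[[13,26,0],[13,26,0],[13,26,0],[13,26,0],[13,26,0],[13,26,0],[13,26,0],[13,26,0]],"spin":[0,0,0,0,0,0,0,0]}'
python3 -m inch '{"slide":[[13,26,0],[13,26,0],[13,26,0],[13,26,0],[13,26,0],[13,26,0],[13,26,0],[0,0,0]],"spin":[0,0,0,0,0,0,0,0]}'
```

```text
time_s: 3.4
ee_pos: [0.4355, -0.0728, 0.2416]
eef_rot: [-3.141, -0.001, -0.238]
contact_force: [0.3, 0.2, -0.7]
opening: 0.0005
grip_force: 0.0
time_s: 4.2
ee_pos: [0.4814, -0.2724, 0.2408]
eef_rot: [3.141, 0.0, -0.241]
contact_force: [0.2, 0.4, -0.3]
opening: 0.0002
grip_force: 0.0
```

```bash
python3 -m inch '{"slide":[[4,17,0],[3,17,0],[0,0,30],[0,0,30],[0,0,30],[0,0,30],[0,0,25],[0,0,0]],"spin":[0,0,0,0,0,0,0,0]}'
python3 - <<'E'
from h import *
np.set_printoptions(precision=4,suppress=True)
s=arm.get_state();print(s["time_s"],s["ee_pos"])
for n in("top","side"):
    p=arm.read_camera(n);c=(362,225) if n=="top" else (325,300)
    im=p["img"].copy()
    a=im[c[1]-40:c[1]+40,c[0]-40:c[0]+40]
    cv2.imwrite(f"pics/{n}b.png",cv2.resize(a,(400,400),interpolation=3))
a=np.hstack([cv2.imread("pics/topb.png"),cv2.imread("pics/sideb.png")]);cv2.imwrite("pics/b.png",a)
E
```

```text
time_s: 5.0
ee_pos: [0.4771, -0.303, 0.0929]
eef_rot: [-3.14, 0.008, -0.238]
contact_force: [-0.1, 0.7, 0.2]
opening: 0.0006
grip_force: 0.0
5.0 [ 0.4771 -0.303   0.0929]
```

View pics/b.png

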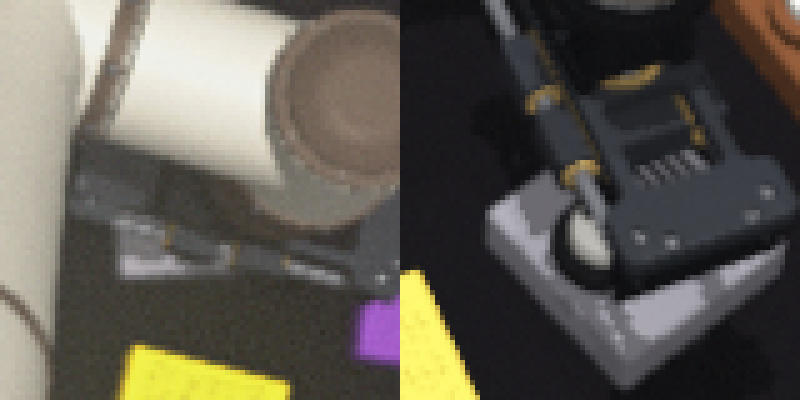

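The gripper hangs over the button; in the side view, the white face still shows at its edge. I'll correct by a few mm and press.

```bash
python3 -m inch '{"slide":[[4,3,0],[0,0,8],[0,0,8],[0,0,5],[0,0,3],[0,0,2],[0,0,0],[0,0,0]],"spin":[0,0,0,0,0,0,0,0]}'
```

```text
time_s: 5.9
ee_pos: [0.4826, -0.3084, 0.0704]
eef_rot: [3.142, 0.001, -0.238]
contact_force: [-1.5, 1.7, 1.8]
opening: 0.0006
grip_force: 0.9
```

```bash
python3 -m inch '{"slide":[[0,0,2],[0,0,2],[0,0,2],[0,0,1],[0,0,0],[0,0,0],[0,0,0],[0,0,0]],"spin":[0,0,0,0,0,0,0,0]}'
```

```text
time_s: 6.7
ee_pos: [0.483, -0.3086, 0.065]
eef_rot: [3.141, -0.0, -0.237]
contact_force: [-4.6, 2.7, 12.5]
opening: 0.0001
grip_force: 6.2
```

The button bottomed out at z .065 with 12.5 N, so it was fully down. I'll release and lift, then go round to the mouth from the near side, high up.

```bash
python3 -m inch '{"slide":[[0,0,-10],[0,0,-30],[0,0,-35],[0,0,-35],[0,0,-35],[0,0,-35],[0,0,-20],[0,0,0]],"spin":[0,0,0,0,0,0,0,0]}'
python3 -m inch '{"slide":[[-6,-31,0],[-6,-31,0],[-6,-31,0],[-6,-31,0],[-6,-31,0],[-6,-31,0],[-6,-31,0],[-6,-31,0]],"spin":[0,0,0,0,0,0,0,0]}'
python3 -m inch '{"slide":[[-6,-31,0],[-6,-31,0],[-6,-31,0],[-6,-31,0],[-6,-31,0],[-6,-31,0],[0,0,0],[0,0,0]],"spin":[0,0,0,0,0,0,0,0]}'
```

```text
time_s: 7.5
ee_pos: [0.4848, -0.3092, 0.267]
eef_rot: [3.14, -0.009, -0.237]
contact_force: [0.6, 0.2, -0.2]
opening: 0.0005
grip_force: 0.0
time_s: 8.3
ee_pos: [0.4942, -0.0547, 0.2618]
eef_rot: [3.141, 0.002, -0.238]
contact_force: [1.1, -0.4, -0.7]
opening: 0.0006
grip_force: 0.0
time_s: 9.1
ee_pos: [0.503, 0.1335, 0.2618]
eef_rot: [3.14, 0.002, -0.237]
contact_force: [-1.1, 0.8, -0.2]
opening: 0.0004
grip_force: 0.0
```

```bash
python3 - <<'E'
from h import *
np.set_printoptions(precision=4,suppress=True)
s=arm.get_state();print(s["time_s"],s["ee_pos"])
for n in("top","side"):
    p=arm.read_camera(n)
    for l in ("open_mouth","large_cap_top","call_top"):
        for d in arm.tip_of(p,l)[:4]:
            print(n,l,round(d["conf"],2),ray(p,d["xy"],Z[l]))
E
```

```text
9.1 [0.503  0.1335 0.2618]
top open_mouth 0.7 [0.6334 0.1224 0.115 ]
top large_cap_top 0.69 [ 0.4932 -0.3118  0.025 ]
top large_cap_top 0.58 [ 0.454  -0.0779  0.025 ]
top call_top 0.59 [ 0.6495 -0.2548  0.052 ]
top call_top 0.54 [ 0.4801 -0.3067  0.052 ]
top call_top 0.54 [ 0.3296 -0.2918  0.052 ]
top call_top 0.44 [ 0.4219 -0.4586  0.052 ]
side open_mouth 0.97 [0.6276 0.1258 0.115 ]
side large_cap_top 0.64 [ 0.4571 -0.0771  0.025 ]
side call_top 0.65 [ 0.3349 -0.2973  0.052 ]
side call_top 0.65 [ 0.6439 -0.2618  0.052 ]
side call_top 0.53 [ 0.4254 -0.4528  0.052 ]
side call_top 0.52 [ 0.4379 -0.1217  0.052 ]
```

Averaged mouth (.631,.128), large cap (.456,-.081).

```bash
python3 -m inch '{"slide":[[25,-5,0],[25,-5,0],[25,-5,0],[25,-5,0],[26,-5,0],[0,0,0],[0,0,25],[0,0,25]],"spin":[0,0,0,0,0,0,0,0]}'
python3 -m inch '{"slide":[[0,0,25],[0,0,15],[0,0,8],[0,0,0],[0,0,0],[0,0,0],[0,0,0],[0,0,0]],"spin":[0,0,0,0,0,0,0,0]}'
python3 - <<'E'
from h import *
L=[]
for n,c in(("top",(221,172)),("side",(273,152))):
    p=arm.read_camera(n);L.append(cv2.resize(p["img"][c[1]-40:c[1]+40,c[0]-40:c[0]+40],(400,400),interpolation=3))
cv2.imwrite("pics/m.png",np.hstack(L))
E
```

```text
time_s: 10.3
ee_pos: [0.6319, 0.1276, 0.2134]
eef_rot: [-3.14, -0.001, -0.238]
contact_force: [0.5, 0.4, -1.4]
opening: 0.0011
grip_force: 0.0
time_s: 11.1
ee_pos: [0.6321, 0.1278, 0.1659]
eef_rot: [-3.141, -0.001, -0.238]
contact_force: [1.2, 0.7, -0.1]
opening: 0.0005
grip_force: 0.0
```

View pics/m.png

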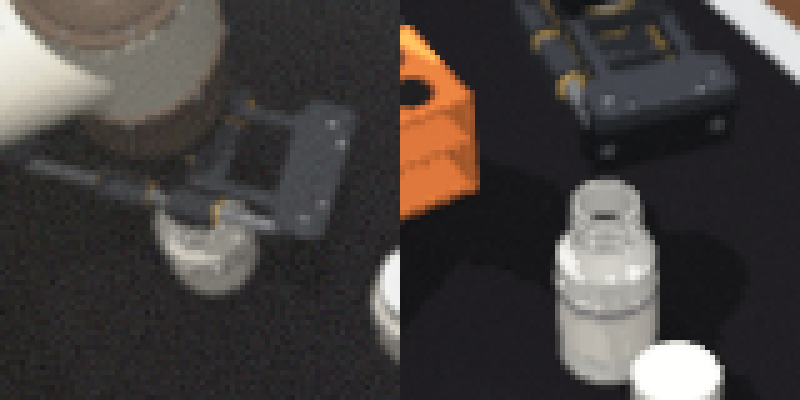

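The side view shows the gripper over the neck, but I can't tell which part is the fingertip. I'll project the known tool points onto it.

```bash
python3 - <<'E'
from h import *
from scipy.spatial.transform import Rotation as Ro
s=arm.get_state();T=Ro.from_euler("xyz",s["eef_rot"]).as_matrix()
p=arm.read_camera("side")
c0,r0=273-60,150-75;f=5
im=cv2.resize(p["img"][r0:r0+120,c0:c0+120],None,fx=f,fy=f,interpolation=3)
def pr(x,col):
    u=np.array(p["intrinsics"])@(np.array(p["R"])@x+p["t"]);u=u[:2]/u[2]
    cv2.circle(im,tuple(int(v) for v in (u-[c0,r0])*f),4,col,-1)
e=np.array(s["ee_pos"])
pr(e+T@[0,0,.019],(0,0,255));pr(e,(0,255,0));pr(e+T@[0,0,-.051],(255,0,0))
for y in(-.095,.095):pr(e+T@[0,y,-.051],(255,0,255))
pr(np.array([.632,.128,.115]),(0,255,255))
cv2.imwrite("pics/proj.png",im)
E
```

```text
(no output)
```

View pics/proj.png

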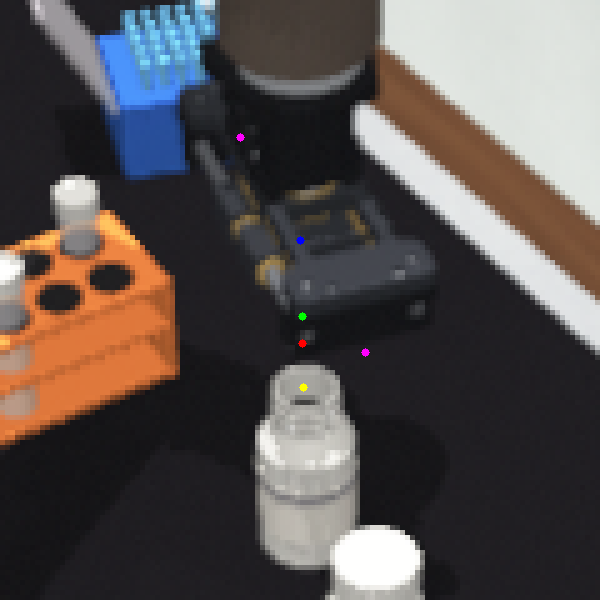

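The yellow mouth point sits in the neck's centre and the red fingertip point is 3 cm above it, hidden by the body's near end. The aim is right, so I'll hold.

```bash
for i in 1 2 3 4; do python3 -m inch '{"slide":[[0,0,0],[0,0,0],[0,0,0],[0,0,0],[0,0,0],[0,0,0],[0,0,0],[0,0,0]],"spin":[0,0,0,0,0,0,0,0]}' | head -2; done
```

```text
time_s: 12.05
ee_pos: [0.6318, 0.1277, 0.1652]
time_s: 12.85
ee_pos: [0.6318, 0.1277, 0.1653]
time_s: 13.65
ee_pos: [0.6318, 0.1277, 0.1653]
time_s: 14.45
ee_pos: [0.6319, 0.1277, 0.1652]
```

```bash
python3 -m inch '{"slide":[[0,0,-20],[0,0,-40],[0,0,-40],[-25,6,0],[-25,6,0],[-25,6,0],[-25,6,0],[-25,6,0]],"spin":[0,0,0,0,0,0,0,0]}'
python3 -m inch '{"slide":[[1,30,0],[1,30,0],[1,30,0],[1,30,0],[1,30,0],[0,30,0],[0,30,0],[0,0,0]],"spin":[0,0,0,0,0,0,0,0]}'
```

```text
time_s: 15.25
ee_pos: [0.5022, 0.1279, 0.2653]
eef_rot: [-3.141, -0.0, -0.238]
contact_force: [-0.5, 0.7, 0.2]
opening: 0.0005
grip_force: 0.0
time_s: 16.05
ee_pos: [0.4576, -0.0795, 0.2654]
eef_rot: [3.141, 0.0, -0.241]
contact_force: [-0.4, 0.2, -0.4]
opening: 0.0006
grip_force: 0.0
```

```bash
python3 -m inch '{"slide":[[0,2,30],[0,0,35],[0,0,35],[0,0,35],[0,0,30],[0,0,15],[0,0,10],[0,0,0]],"spin":[0,0,0,0,0,0,0,0]}'
for i in 1 2 3 4; do python3 -m inch '{"slide":[[0,0,0],[0,0,0],[0,0,0],[0,0,0],[0,0,0],[0,0,0],[0,0,0],[0,0,0]],"spin":[0,0,0,0,0,0,0,0]}' | head -4; done
python3 - <<'E'
from h import *
p=arm.read_camera("side");c=(262,235)
im=cv2.resize(p["img"][c[1]-60:c[1]+60,c[0]-60:c[0]+60],None,fx=5,fy=5,interpolation=3)
e=np.array(arm.get_state()["ee_pos"])
for x,col in((e-[0,0,.019],(0,0,255)),([.456,-.081,.025],(0,255,255))):
    u=np.array(p["intrinsics"])@(np.array(p["R"])@x+p["t"]);u=u[:2]/u[2]
    cv2.circle(im,tuple(int(v) for v in (u-np.array(c)+60)*5),4,col,-1)
cv2.imwrite("pics/cap.png",im)
E
```

```text
time_s: 16.85
ee_pos: [0.4578, -0.079, 0.0743]
eef_rot: [3.141, 0.002, -0.237]
contact_force: [-0.1, -0.5, -0.4]
opening: 0.0007
grip_force: 0.0
time_s: 17.65
ee_pos: [0.4582, -0.0792, 0.0752]
eef_rot: [3.142, 0.0, -0.238]
contact_force: [1.0, -1.0, -0.2]
time_s: 18.45
ee_pos: [0.4582, -0.0792, 0.0752]
eef_rot: [3.142, 0.0, -0.238]
contact_force: [0.5, 0.9, -0.6]
time_s: 19.25
ee_pos: [0.4582, -0.0792, 0.0752]
eef_rot: [3.142, 0.0, -0.238]
contact_force: [1.0, 0.3, -0.0]
time_s: 20.05
ee_pos: [0.4582, -0.0792, 0.0753]
eef_rot: [-3.142, -0.0, -0.238]
contact_force: [1.0, -0.6, -0.4]
```

View pics/cap.png

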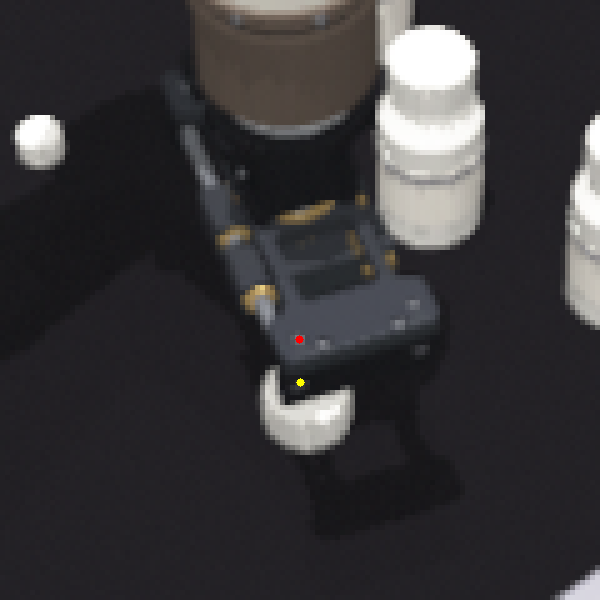

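The cap lies under the tips, with its centre at about (307,392). That puts my aim about 4 mm off in y, which matches the blob estimate (.457,-.084). I'll nudge it and hold again.

```bash
python3 -m inch '{"slide":[[0,2,0],[0,2,0],[0,0,0],[0,0,0],[0,0,0],[0,0,0],[0,0,0],[0,0,0]],"spin":[0,0,0,0,0,0,0,0]}'
for i in 1 2 3; do python3 -m inch '{"slide":[[0,0,0],[0,0,0],[0,0,0],[0,0,0],[0,0,0],[0,0,0],[0,0,0],[0,0,0]],"spin":[0,0,0,0,0,0,0,0]}' | head -2; done
python3 -c "
from station import arm
print(arm.close_job())"
```

```text
time_s: 20.9
ee_pos: [0.4573, -0.083, 0.0753]
eef_rot: [-3.142, -0.0, -0.238]
contact_force: [0.2, 0.3, -0.5]
opening: 0.0001
grip_force: 0.0
time_s: 21.7
ee_pos: [0.4573, -0.0831, 0.0753]
time_s: 22.5
ee_pos: [0.4573, -0.0831, 0.0753]
time_s: 23.3
ee_pos: [0.4573, -0.0831, 0.0752]
the job is handed in; nothing more can be done
None
```

Job handed in at 23.3 s, with no verdict returned: I pressed the grey intercom's call button fully down and released it, pointed at the open bottle's mouth for over 3 s from about 3 cm above, then did the same at the large cap and finished there, touching nothing.

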